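Set out the bathroom tray around the dish and the tin

ROBOT

A 6-joint arm with a two-finger parallel gripper is mounted at the origin on the work surface. World frame = base frame: x ahead of the robot, y to its left, z up, the work surface at z = 0. Lengths are in m, angles in rad, forces in N, time in s.
With the tool pointing down it reaches from about 0.35 to 0.85 m from the base axis. Payload 8.1 kg.
Tool frame: the origin (TCP) lies at the very end of the fingers, on their centre line; the grasp point (between the pads) lies 19 mm behind it; z points along the fingers, y is the line along which they close (so a half turn about z gives the same grasp; the last joint's range is limited). The gripper opens to 93 mm and grips with 3 to 60 N. Pads are 15 mm wide; open, the fingers measure 128 mm over their backs; the gripper's body (75 mm by 188 mm) begins 65 mm behind the grasp point.
Start: joints at [1.122, 0.13, 1.488, -0, 1.523, -0.085], TCP at [0.213, 0.561, 0.219] pointing down, gripper open.
Joint ranges: [-2.96, 2.96], [-0.89, 2.26], [0.02, 2.5], [-1.34, 4.48], [0, 2.73], [-2.66, 2.66]. Speed limits (rad/s): [2.39, 2.39, 2.79, 3.14, 3.14, 3.14].

INTERFACE

Orientations are given as a rotation vector (axis times angle).
In Python, from plant import robot gives the robot as it stands.
- The arm moves only by the tool play_rows, never from a script. Its argument "deltas" is one flat list of numbers, 5 for each row, row after row: the shift along the tool's x, y, z in mm, then the turn about the tool's z in degrees, then the finger opening in mm, from 0 to 93. A call has 1 to 10 rows; each row shifts and turns the commanded pose from where the row before left it, along the tool's axes as they then stand; what a row does not reach is not made up. A row lasts 1/12 s, in which the tool goes at most 41.7 mm and 7.16 degrees, less where a joint would pass 70% of its speed; a pose out of reach is approached as far as the arm can. A call with a gripper value outside its range is refused whole. The fingers move at their own pace and stop on an object; "newtons" is the grip in N (left out, the last holds). Time passes only in rows, so rows that do not move let the fingers close. It gives the time, the measured TCP pose, the force, the opening and the grip force at its end, in the units of the state.
- robot.read_state(): the state, without advancing time (a new reading comes with each control period).
- robot.read_camera(name): name is "scene" or "top" or "wrist"; returns a dict with "pixels" (384x512x3 uint8, blue, green, red), "mtx" (3x3 intrinsics, pixels), "D" ([k1, k2, p1, p2, k3] as OpenCV has them; the pictures are not rectified), "eye" and "rotation" of the camera in the world. Camera axes: x right, y up, looking along -z (the intrinsics and any distortion apply to the point x, -y, -z); pixel columns grow to the right and rows downward; lengths in m; the calibration is good to about 2 mm. A picture is of the moment at which its call begins. There is no depth.
- robot.close_job(): hands the job in; it is judged then, once.
The state is a dict: "t": time; "q": joint angles; "dq": joint speeds; "joint_torque": joint torques, N m; "tool_pos": TCP position; "orientation": TCP orientation; "force": force on the tool from outside, world axes, zero at the start; "wrist_torque": the same for the moment, N m; "opening": finger opening in m; "gripper_force": force on a finger pad.
Only numpy, scipy, OpenCV 4.12 (cv2) and the standard library are available. Lean on these libraries where they do the work, as an engineer would, in place of code of your own. Each camera call takes 0.05 s, during which the arm holds its last target. There are 200 camera calls.

TASK

Set out the stone tray around the bobby-pin dish and the flat tin that stand on it, side by side in a row: put the green pill box squarely on the middle of the tin, its length running along the row; stand the soap pump directly behind the dish with about 3 cm clear between them; lay the nail clipper flat, midway between dish and tin and pointing front to back; and lay the small round hairbrush in front of the row, parallel to it, centred on the clipper and about 3 cm clear of the dish and tin. Front is the robot's side of the tray, and directions follow the tray's edges. Keep the glass pump upright all the while, and leave the cream jar, the tumbler and the lotion bottle where they stand.

Things in the scene. Friction and masses are not known exactly. Their poses are not given: they have to be found in the camera images.
- tray: Dark grey stone vanity tray, a flat rimless slab, fixed: 280 mm front to back (its x), 300 mm wide (its y), 10 mm thick, so things on it stand 10 mm above the shelf. Origin: centre of its underside, on the shelf. x points to the back (away from the robot), y left, z up; it may be turned up to about 12 degrees.
- dish: Round white ceramic dish holding bobby pins, fixed on the tray: 80 mm across the rim, 20 mm high. Origin: centre of its underside, on the tray's top. Axes parallel to the tray's: x back, y left. Its neighbour in the row, the tin, is 160 mm away centre to centre along the tray's y, to the left or the right; the free gap between them is 80 mm.
- tin: Flat square first-aid tin of plain pale metal, closed, fixed on the tray: 80 x 80 mm, 30 mm high. Origin: centre of its underside, on the tray's top. Axes parallel to the tray's: x to the back, y left. It is the dish's neighbour in the row.
- pump: Soap pump, clear glass with steel top, loose, 0.2 to 0.4 kg. Glass 60 mm in diameter to 86 mm height, shoulder to 110 mm; steel collar 32 mm in diameter from 110 to 138 mm (grip here); thin stem; 23 mm head up to 168 mm with an 8 mm thick spout at height 161 mm reaching 48 mm out along its x (keep the fingers to either side of the spout). Origin: centre of its underside; z up.
- pillbox: Green plastic pill box with four hinged lids in a row, all shut, loose, about 60 g: 78 mm long (its x), 28 mm wide (its y; 31 mm over the hinges and thumb tabs, which are only seen and not felt), 22 mm high. Origin: centre of its underside; z up.
- clipper: Stainless nail clipper lying flat with its lever folded on top, loose, about 35 g: 60 mm long (its x), 13 mm wide (its y), 12 mm high. Origin: middle of its underside; z up.
- brush: Small round hairbrush, pale handle, lying on its side, loose, about 60 g, 140 mm long. Origin: on its long axis at mid-length, 15 mm above what it lies on. x runs along it to the bristle end: firm bristle barrel, 30 mm thick, at x = -2 to +68 mm, resting on flats (does not roll); handle 17 mm thick at x = -70 to -3 mm, clear of the surface. Weight centred near x = +27 mm: grip there, across it.
- creamjar: Bystander, to be left where it stands: small amber cream jar with a black lid, 39 mm in diameter, 33 mm high, near the middle of the tray's back edge. Origin: centre of its underside.
- tumbler: Bystander, to be left where it stands: white ceramic tumbler with two toothbrushes, 68 mm in diameter, 95 mm high (brushes up to 185 mm), on the shelf far to the left. Origin: centre of its underside.
- lotion: Bystander, to be left where it stands: plain white lotion bottle without pump, 50 mm in diameter, 150 mm high, on the shelf far to the right. Origin: centre of its underside.

How it is judged:
By the outcome, as a careful person would: the job done as asked, in the order asked, and still so for the second after the job is handed in, with the robot touching nothing.
It also fails if it takes over 112 s, if anything falls off the work surface, if the arm or the gripper's body presses on something with over 40 N, if the wrist force passes 120 N, or if a joint passes its speed limit or range.

## Working session

There is one attempt and no reset: what is moved stays moved. The work goes in short steps, Python scripts to look and compute and a tool call to move; the robot and the scene stay as the last step left them, time stands still between calls to the robot, and variables do not carry over. Pictures are saved under pics/ and viewed, at most 14 in all, crops included, and the job is handed in when it is done.

Besides the shell and the picture viewer there is one more tool, called after ">>>" in YAML: its name, and indented under it one key for each argument. play_rows: Moves the arm, as the interface text tells. Its arguments: {"type":"object","properties":{"deltas":{"type":"array"},"newtons":{"type":"number"}},"required":["deltas"]}

```bash
ls; mkdir -p pics; python3 - <<'E'
from plant import robot
import cv2
s=robot.read_state(); print(s)
for n in ("scene","top"):
    c=robot.read_camera(n); cv2.imwrite(f"pics/{n}0.png",c["pixels"]); print(n,c["mtx"],c["D"],c["eye"],c["rotation"])
E
```

```text
pics
{'t': 0.0, 'q': array([ 1.12161343e+00,  1.31161216e-01,  1.48928984e+00, -1.97851670e-05,
        1.52299005e+00, -8.54204021e-02]), 'dq': array([-0.00059033,  0.00011973, -0.00065805, -0.00050484, -0.00059278,
        0.00225163]), 'joint_torque': array([-1.35536728e-03, -5.59880698e+01, -4.91736603e+01,  7.62802572e-02,
        3.63083789e-02, -2.41112293e-04]), 'tool_pos': array([0.21322306, 0.56022051, 0.21758162]), 'orientation': array([-5.68165037e-01, -3.08931017e+00,  2.80820619e-03]), 'force': array([0.27181623, 0.2887546 , 0.31832516]), 'wrist_torque': array([ 0.0359039 , -0.0684655 , -0.05492328]), 'gripper_force': 0.0, 'opening': 0.09277124959963352}
scene [[477.66417765   0.         257.7791662 ]
 [  0.         477.66417765 189.98779641]
 [  0.           0.           1.        ]] [-0.20106855  0.          0.          0.          0.        ] [ 1.09948958 -0.8704925   1.00967581] [0.80804732 0.23413619 0.55456889]
top [[391.09587062   0.         261.49445997]
 [  0.         391.09587062 193.44141813]
 [  0.           0.           1.        ]] [0.03148657 0.         0.         0.         0.        ] [ 0.26948906 -0.01886982  1.34798285] [ 0.15661594 -0.13249049 -1.55124735]
```

View pics/scene0.png

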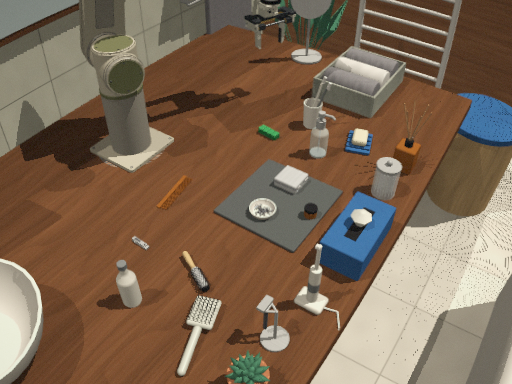

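View pics/top0.png

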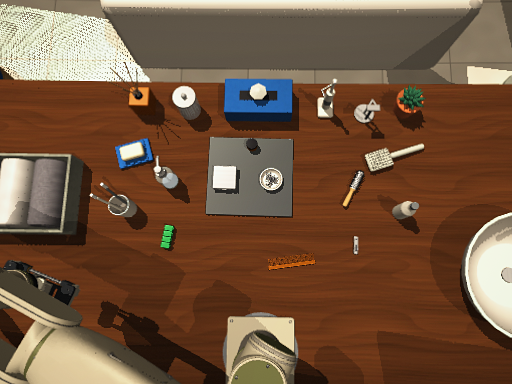

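The scene view shows the layout. In the top view (up is +x, left is +y):
- tray: (250,177)
- tin: (224,178)
- dish: (271,180)
- jar: (252,144)
- pump: (167,178)
- green pill box: (167,236)
- clipper: (356,244)
- small brush: (353,188), bristles up and to the right or at the lower end, to be checked
- tumbler: (121,206)
- lotion: (404,210)

```bash
cat > h.py <<'E'
import numpy as np, cv2
from scipy.spatial.transform import Rotation as R
from plant import robot
def ray(c,uv,z):
    "pixels -> world points on plane z"
    uv=np.asarray(uv,float).reshape(-1,1,2)
    n=cv2.undistortPoints(uv,c["mtx"],np.array(c["D"])).reshape(-1,2)
    d=np.c_[n[:,0],-n[:,1],-np.ones(len(n))]
    M=np.asarray(c["rotation"]); M=R.from_rotvec(M).as_matrix() if M.size==3 else M
    d=d@M.T; e=np.array(c["eye"])
    return e+d*((z-e[2])/d[:,2])[:,None]
def proj(c,P):
    M=R.from_rotvec(c["rotation"]).as_matrix()
    p=(np.atleast_2d(P)-c["eye"])@M; p=p*[1,-1,-1]
    return cv2.projectPoints(p.reshape(-1,1,3),np.zeros(3),np.zeros(3),c["mtx"],np.array(c["D"]))[0].reshape(-1,2)
def blob(mask,box=None,n=1):
    m=mask.astype(np.uint8)
    if box: k=np.zeros_like(m); x0,y0,x1,y1=box; k[y0:y1,x0:x1]=1; m=m*k
    cs=cv2.findContours(m,cv2.RETR_EXTERNAL,cv2.CHAIN_APPROX_NONE)[0]
    cs=sorted(cs,key=cv2.contourArea)[::-1]
    return cs[0] if n==1 else cs[:n]
def rect(c,cnt,z):
    "min-area rectangle in world of contour: centre, long dir angle deg, sizes mm"
    p=ray(c,cnt.reshape(-1,2),z)[:,:2].astype(np.float32)*1000
    (cx,cy),(w,h),a=cv2.minAreaRect(p)
    if h>w: w,h,a=h,w,a+90
    return np.round([cx,cy,w,h,(a+90)%180-90],1)
E
python3 - <<'E'
from h import *
c=robot.read_camera("top"); im=c["pixels"]; hsv=cv2.cvtColor(im,cv2.COLOR_BGR2HSV)
H,S,V=[hsv[...,i].astype(int) for i in range(3)]
tr=blob((S<60)&(V<130)&(V>40),(190,130,310,225)); print("tray",rect(c,tr,.01), cv2.boundingRect(tr))
tin=blob((S<60)&(V>140),(205,160,242,196)); print("tin",rect(c,tin,.04))
d=blob((S<60)&(V>140),(255,162,290,196)); print("dish",rect(c,d,.03))
g=blob((H>45)&(H<85)&(S>120),(150,215,185,260)); print("pill",rect(c,g,.022))
k=blob((S<80)&(V>90),(345,230,368,258)); print("clip",rect(c,k,.012))
b=im[165:215,335:372]; 
cv2.imwrite("pics/z1.png",cv2.resize(im[125:265,140:380],None,fx=3.3,fy=3.3,interpolation=cv2.INTER_CUBIC))
E
```

```text
tray [582.2  46.1 297.6 277.7  89. ] (206, 138, 87, 79)
tin [569.5 133.1  84.9  75.8   1.6]
dish [568.3 -26.8  79.4  74.3 -89.3]
pill [365.6 321.4  77.   33.7  -8.3]
clip [ 347.8 -314.5   57.3   13.4   -1.8]
```

View pics/z1.png

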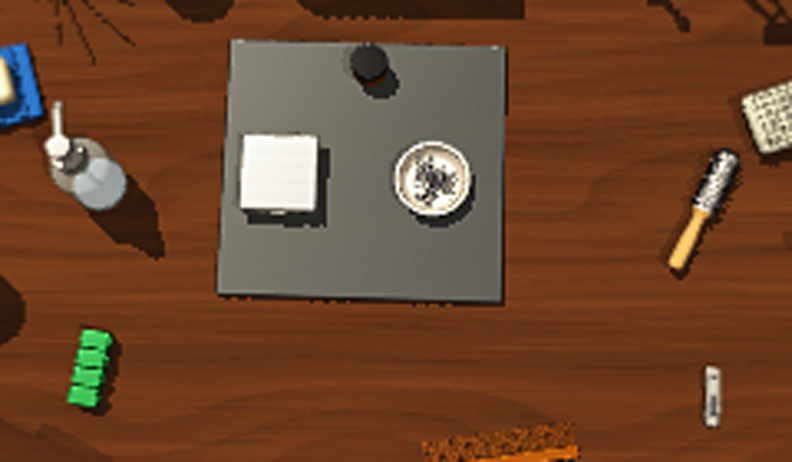

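Dish is right of the tin, tray yaw about -1°. The crop shows the brush handle's near end at lower left (680,265) with bristles up and to the right (725,155). The spout points to the back (57,103). Next I'll write a helper that works out the move numbers.

```bash
cat >> h.py <<'E'
def pose():
    s=robot.read_state(); M=R.from_rotvec(s["orientation"]).as_matrix()
    return s["tool_pos"]*1000,np.degrees(np.arctan2(M[1,1],M[0,1])),M,s
def to(x,y,z,yaw=None):
    "turn first (deg), then shift in the turned tool frame (mm); yaw = world angle of tool y"
    p,a,M,s=pose(); yaw=a if yaw is None else yaw
    t=(a-yaw+180)%360-180
    d=np.array([x,y,z])-p
    Mt=M@R.from_euler('z',t,degrees=True).as_matrix()
    print("at",p.round(1),"yaw %.1f"%a,"turn %.1f"%t,"shift",(Mt.T@d).round(1),"open %.1f F %.1f"%(s["opening"]*1000,s["gripper_force"]),"t %.2f"%s["t"],"j6 %.2f tilt %s"%(s["q"][5],M[:2,2].round(4)))
E
python3 - <<'E'
from h import *
to(350,320,230,81.7)
c=robot.read_camera("top");s=robot.read_camera("scene")
def tri(a,b):
    p0=ray(c,[a],0)[0];p1=ray(s,[b],0)[0];e,f=np.array(c["eye"]),np.array(s["eye"])
    A=np.c_[p0-e,-(p1-f)]; t=np.linalg.lstsq(A,f-e,rcond=None)[0]
    q,r=e+t[0]*(p0-e),f+t[1]*(p1-f); print((1000*(q+r)/2).round(),np.linalg.norm(q-r)*1000)
w=robot.read_camera("wrist");cv2.imwrite("pics/w0.png",w["pixels"]);print(w["eye"],R.from_rotvec(w["rotation"]).as_matrix().round(2),w["mtx"][0],w["D"])
im=s["pixels"]; cv2.imwrite("pics/z2.png",cv2.resize(np.hstack([im[75:175,290:390],c["pixels"][145:245,85:185]]),None,fx=4,fy=4,interpolation=cv2.INTER_CUBIC))
E
```

```text
at [213.3 560.3 217.8] yaw 69.2 turn -12.5 shift [-170.  -218.1  -11.9] open 92.8 F 0.0 t 0.15 j6 -0.09 tilt [-0.0006 -0.0013]
[0.14141959 0.58746546 0.38384413] [[ 0.35 -0.9  -0.26]
 [ 0.93  0.34  0.1 ]
 [-0.   -0.28  0.96]] [279.14539041   0.         253.46282896] [-0.01397271  0.          0.          0.          0.        ]
```

View pics/z2.png

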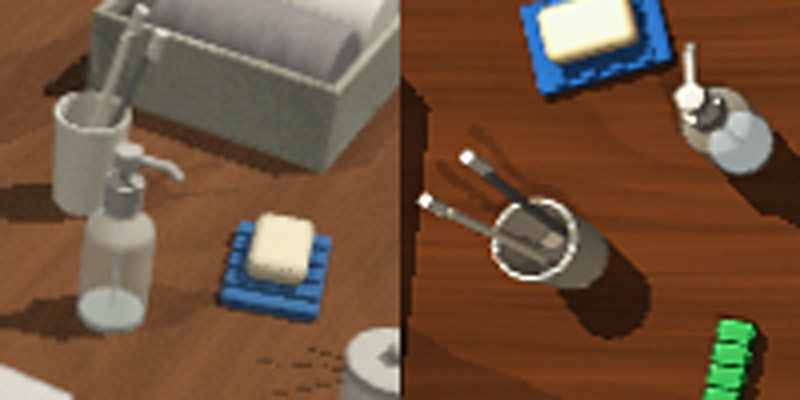

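The crop shows the pump head (top px 157.5,169; scene px 322,114) with its spout to the back, and the toothbrushes leaning left, away from the pump. I'll move over the pill box.

>>> play_rows:
  deltas: [0,0,0,-6.2,93,0,0,0,-6.3,93,-21,-27,0,0,93,-21,-27,0,0,93,-21,-27,0,0,93,-21,-27,0,0,93,-21,-27,0,0,93,-21,-27,0,0,93,-21,-27,0,0,93,-21,-27,0,0,93]

```text
t: 1.13
tool_pos: [0.3488, 0.3212, 0.2187]
orientation: [0.228, 3.133, 0.0]
force: [0.6, 0.4, 0.3]
opening: 0.0933
gripper_force: 0.0
```

>>> play_rows:
  deltas: [0,0,0,0,60,0,0,0,0,60,0,0,0,0,60]

```text
t: 1.38
tool_pos: [0.3483, 0.323, 0.2188]
orientation: [-0.23, -3.133, -0.001]
force: [-0.2, -0.2, 0.2]
opening: 0.0779
gripper_force: 0.0
```

```bash
cat >> h.py <<'E'
def masks(c):
    hsv=cv2.cvtColor(c["pixels"],cv2.COLOR_BGR2HSV); return [hsv[...,i].astype(int) for i in range(3)]
E
python3 - <<'E'
from h import *
c=robot.read_camera("top");s=robot.read_camera("scene")
def tri(a,b):
    p0=ray(c,[a],0)[0];p1=ray(s,[b],0)[0];e,f=np.array(c["eye"]),np.array(s["eye"])
    A=np.c_[p0-e,-(p1-f)]; t=np.linalg.lstsq(A,f-e,rcond=None)[0]
    q,r=e+t[0]*(p0-e),f+t[1]*(p1-f); return (1000*(q+r)/2).round(),np.linalg.norm(q-r)*1000
print(tri((157.5,169.2),(322,114))); print("base",ray(c,[(170.7,180.7)],0)*1000,"head",ray(c,[(157.5,169.2)],.165)*1000,ray(c,[(157.5,156.7)],.161)*1000, "tumb",ray(c,[(85+535/4-100,145+60)],.095)*1000)
w=robot.read_camera("wrist"); H,S,V=masks(w)
g=blob((H>45)&(H<85)&(S>120)); r=rect(w,g,.022); print(r); print(cv2.boundingRect(g)); cv2.imwrite("pics/w1.png",w["pixels"])
to(r[0],r[1],4,90+r[4])
E
```

```text
(array([564., 328., 160.]), np.float64(0.0643008730148179))
base [[562.36112842 325.54107463   0.        ]] head [[562.62952496 326.65617496 165.        ]] [[604.0641156  330.39944831 161.        ]] tumb [[458.79410003 464.92965487  95.        ]]
[364.2 321.4  77.6  31.6  -7.5]
(242, 155, 25, 57)
at [347.7 323.7 218.6] yaw 81.8 turn -0.7 shift [-1.670e+01 -1.000e-01  2.146e+02] open 65.8 F 0.0 t 1.53 j6 -0.79 tilt [-0.0003  0.0002]
```

View pics/w1.png

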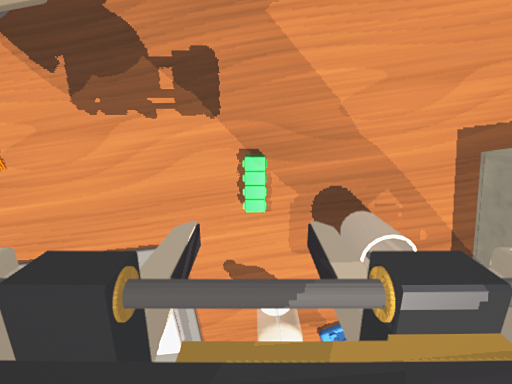

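The pill box is at (255,184) in the wrist view, clear between the fingers. Pump is at about (563,327) mm with the spout at yaw of about 5°. Now descend and grip.

>>> play_rows:
  deltas: [-8.5,0,30,-0.7,60,-8.5,0,30,0,60,0,0,35,0,60,0,0,35,0,60,0,0,35,0,60,0,0,30,0,60,0,0,20,0,60,0,0,0,0,60]
  newtons: 15

```text
t: 2.2
tool_pos: [0.3644, 0.3211, 0.0018]
orientation: [-0.206, -3.134, 0.001]
force: [-0.4, -0.2, 0.9]
opening: 0.0604
gripper_force: 0.0
```

>>> play_rows:
  deltas: [0,0,0,0,15,0,0,0,0,15,0,0,0,0,15,0,0,0,0,15,0,0,0,0,15,0,0,0,0,15,0,0,0,0,15,0,0,0,0,15]

```text
t: 2.87
tool_pos: [0.3653, 0.3204, 0.0039]
orientation: [0.21, 3.134, 0.001]
force: [-1.3, 0.5, 1.8]
opening: 0.028
gripper_force: 15.0
```

```bash
python3 - <<'E'
from h import *
to(366,323,140,0)
E
```

```text
at [365.3 320.4   3.9] yaw 82.4 turn 82.4 shift [   2.6    0.7 -136.1] open 28.0 F 15.0 t 2.87 j6 -0.82 tilt [0.0002 0.0004]
```

Gripped at 28 mm. I'll lift it and turn so the wrist camera looks over the tray row.

>>> play_rows:
  deltas: [0,0,-20,0,15,0,0,-20,7,15,0,0,-20,7,15,0,0,-20,7,15,0,0,-20,7,15,0,0,-20,7,15,0,0,-20,7,15,0,0,-20,7,15,0,0,-20,7,15,0,0,-20,7,15]

```text
t: 3.7
tool_pos: [0.365, 0.32, 0.2045]
orientation: [1.824, 2.558, -0.001]
force: [0.1, 1.3, -0.4]
opening: 0.0279
gripper_force: 15.0
```

>>> play_rows:
  deltas: [0,0,0,7,15,0,0,0,7,15,0,0,0,7,15,0,0,0,7,15,0,0,0,7,15,0,0,0,7,15,0,0,0,7,15,0,0,0,7,15,0,0,0,7,15,0,0,0,7,15]

```text
t: 4.53
tool_pos: [0.3651, 0.32, 0.2034]
orientation: [2.961, 1.049, -0.001]
force: [0.4, -0.1, -0.8]
opening: 0.0279
gripper_force: 15.0
```

>>> play_rows:
  deltas: [0,0,0,7,15,0,0,0,7,15,0,0,0,7,15,0,0,0,7,15,0,0,0,7,15,0,0,0,4.4,15]

```text
t: 5.03
tool_pos: [0.3651, 0.3201, 0.2034]
orientation: [3.141, -0.012, -0.0]
force: [-0.1, -0.8, 0.4]
opening: 0.0279
gripper_force: 15.0
```

>>> play_rows:
  deltas: [8.5,27,-5,0,15,8.5,27,-5,0,15,8.5,27,-5,0,15,8.5,27,-5,0,15,8.5,27,-5,0,15,8.5,27,-5,0,15,8.5,27,-5,0,15,8.5,27,-5,0,15,8.5,27,-5,0,15,8.5,27,-5,0,15]

```text
t: 5.87
tool_pos: [0.45, 0.0487, 0.2538]
orientation: [3.142, -0.002, 0.0]
force: [1.1, 1.6, -0.3]
opening: 0.0281
gripper_force: 15.0
```

>>> play_rows:
  deltas: [0,0,0,0,15,0,0,0,0,15,0,0,0,0,15]

```text
t: 6.12
tool_pos: [0.4497, 0.0504, 0.2533]
orientation: [-3.141, 0.003, 0.001]
force: [0.2, -0.1, -0.4]
opening: 0.0279
gripper_force: 15.0
```

```bash
python3 - <<'E'
from h import *
to(570,133,150,0)
w=robot.read_camera("wrist"); cv2.imwrite("pics/w2.png",w["pixels"]); print(w["eye"]); np.save("w2.npy",w,allow_pickle=True)
E
```

```text
at [449.7  50.4 253.3] yaw -90.1 turn -90.1 shift [ 82.5 120.4 103.3] open 27.9 F 15.0 t 6.12 j6 1.57 tilt [-0.0006  0.0004]
[0.52602992 0.04978823 0.41898001]
```

View pics/w2.png

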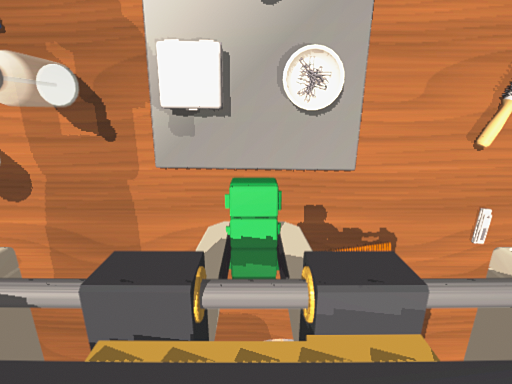

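The view shows the tin at (190,74), the dish at (313,77), the tray's front edge at row ~168, and the brush and clipper at the far right.

```bash
python3 - <<'E'
from h import *
w=np.load("w2.npy",allow_pickle=True).item(); H,S,V=masks(w)
for t in (200,225):
  m=(S<50)&(V>t)
  a=blob(m,(145,25,235,125)); b=blob(m,(270,30,360,125)); print("tin",cv2.boundingRect(a),rect(w,a,.04),"dish",cv2.boundingRect(b),rect(w,b,.03))
print(V[20:125:1,185][[10,15,18,20,25,70,75,78,80,82,84,86,88,90,92]],V[75,150:235:3])
tr=blob((S<60)&(V>50)&(V<200),(130,0,380,175)).reshape(-1,2)
# front edge: lowest tray pixel per column
f=[(u,tr[tr[:,0]==u,1].max()) for u in range(165,350,3) if (tr[:,0]==u).any()]
P=ray(w,f,.01)*1000; k=np.polyfit(P[:,1],P[:,0],1); print("front yaw",np.degrees(np.arctan(-k[0])),"x at y=50",np.polyval(k,50),np.abs(P[:,0]-np.polyval(k,P[:,1])).max())
for v0,v1,sgn in((100,160,0),):
  L=[(tr[tr[:,1]==v,0].min(),v) for v in range(5,160,4)]; Rr=[(tr[tr[:,1]==v,0].max(),v) for v in range(5,160,4)]
  for q in(L,Rr):
    P=ray(w,q,.01)*1000;k=np.polyfit(P[:,0],P[:,1],1);print("side yaw",np.degrees(np.arctan(k[0])),"y at x=570",np.polyval(k,570),np.abs(P[:,1]-np.polyval(k,P[:,0])).max())
E
```

```text
tin (145, 25, 76, 85) [ 5.777e+02  1.365e+02  9.810e+01  8.930e+01 -3.000e-01] dish (283, 44, 62, 66) [568.2 -28.2  79.8  79.   47.3]
tin (156, 39, 64, 68) [ 5.717e+02  1.312e+02  7.900e+01  7.830e+01 -5.000e-01] dish (283, 44, 62, 66) [568.  -28.5  79.3  78.8 -44.2]
[211 208 207 194 247 247 247 247 247 247 248 244 104  71  72] [192 186 181 252 247 247 247 247 247 247 247 247 247 247 247 247 247 247
 247 247 247 247 247 239 105  94  90 174 170]
front yaw -0.847346418155751 x at y=50 444.3988009232649 0.8494406133438019
side yaw -13.488873181692627 y at x=570 182.99612750054314 86.42278001380605
side yaw -0.8327655759076232 y at x=570 -102.43147420725231 0.9854181749283129
```

>>> play_rows:
  deltas: [0,0,10,-6.9,15,0,0,10,-6.9,15,0,0,10,-6.9,15,0,0,10,-6.9,15,0,0,10,-6.9,15,0,0,10,-6.9,15,0,0,10,-6.9,15,0,0,10,-6.9,15,0,0,10,-6.9,15,0,0,10,-6.9,15]

```text
t: 7.0
tool_pos: [0.4494, 0.0516, 0.1528]
orientation: [-2.582, -1.789, 0.001]
force: [-0.1, 0.1, 0.1]
opening: 0.0279
gripper_force: 15.0
```

>>> play_rows:
  deltas: [0,0,0,-6.7,15,0,0,0,-6.7,15,0,0,0,-6.7,15,20,30,0,0,15,20,30,0,0,15,20,30,0,0,15,20,30,0,0,15,0,0,10,0,15,0,0,10,0,15,0,0,0,0,15]

```text
t: 7.83
tool_pos: [0.5686, 0.129, 0.13]
orientation: [-2.235, -2.203, 0.007]
force: [-1.0, -0.6, -0.2]
opening: 0.0282
gripper_force: 15.0
```

```bash
python3 - <<'E'
from h import *
to(571.3,131.4,44,-1)
w=robot.read_camera("wrist"); H,S,V=masks(w); cv2.imwrite("pics/w3.png",w["pixels"])
E
```

```text
at [568.6 129.  130. ] yaw -0.8 turn 0.2 shift [ 2.5  3.2 86. ] open 28.2 F 15.0 t 7.83 j6 0.15 tilt [-0.0058 -0.0009]
```

View pics/w3.png

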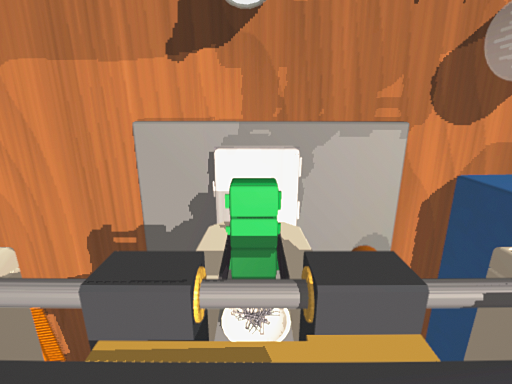

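The box hangs centred over the tin (tin's top edge spans 215–300 at row 148). Descending in two steps.

>>> play_rows:
  deltas: [2,2,25,0,15,0,0,25,0,15,0,0,20,0,15,0,0,0,0,15,0,0,0,0,15,0,0,0,0,15]

```text
t: 8.38
tool_pos: [0.5739, 0.1301, 0.0656]
orientation: [2.239, 2.202, 0.003]
force: [0.1, -0.5, -1.2]
opening: 0.0276
gripper_force: 15.0
```

```bash
python3 - <<'E'
from h import *
to(571.3,131.4,44.5,-1)
w=robot.read_camera("wrist"); H,S,V=masks(w)
g=blob((H>45)&(H<85)&(S>120)).reshape(-1,2); print(cv2.boundingRect(g))
t=blob((S<50)&(V>215),(180,60,340,200)).reshape(-1,2); print(cv2.boundingRect(t))
# left (far +y) edges: top rows
e=[(u,t[t[:,0]==u,1].min()) for u in range(t[:,0].min()+8,t[:,0].max()-8,4)]
P=ray(w,e,.04)*1000;k=np.polyfit(P[:,0],P[:,1],1);print("tin +y edge yaw",np.degrees(np.arctan(k[0])),np.polyval(k,571))
v=e[0][1]+10
print("tin x edges",ray(w,[(t[t[:,1]==v,0].min(),v),(t[t[:,1]==v,0].max(),v)],.04)[:,0]*1000)
z=.04+.022+(pose()[0][2]-44)/1000
e=[(u,g[g[:,0]==u,1].min()) for u in range(g[:,0].min()+12,g[:,0].max()-12,2)]
P=ray(w,e,z)*1000;print("box +y edge",P[:,1].mean(),"x",ray(w,[(g[:,0].min(),e[0][1]+15),(g[:,0].max(),e[0][1]+15)],z)[:,0]*1000)
E
```

```text
at [573.9 130.1  65.6] yaw -1.0 turn 0.0 shift [ 1.3 -2.6 21.1] open 27.6 F 15.0 t 8.38 j6 0.15 tilt [0.002  0.0002]
(225, 179, 56, 100)
(194, 162, 114, 38)
tin +y edge yaw -0.930498664710245 172.20328879595777
tin x edges [532.52436914 609.50690213]
box +y edge 170.71223137183762 x [558.33388593 588.60721432]
```

>>> play_rows:
  deltas: [0.8,-2.5,5,0,15,0,0,5,0,15,0,0,5,0,15,0,0,4,0,15,0,0,2,0,15,0,0,0,0,15,0,0,0,0,15]

```text
t: 9.02
tool_pos: [0.5707, 0.1311, 0.0432]
orientation: [-2.239, -2.203, 0.001]
force: [-4.0, -1.1, 9.0]
opening: 0.0277
gripper_force: 15.0
```

```bash
python3 - <<'E'
from h import *
to(571.3,131.4,44,-1); print(pose()[3]["force"])
E
```

```text
at [570.7 131.1  43.2] yaw -0.9 turn 0.1 shift [ 0.3  0.6 -0.8] open 27.7 F 15.0 t 9.02 j6 0.15 tilt [-0.0005 -0.0001]
[-3.96169673 -1.12225655  8.99055953]
```

>>> play_rows:
  deltas: [0,0,0,0,45,0,0,0,0,45,0,0,0,0,45,0,0,0,0,45,0,0,-20,0,60,0,0,-30,0,93,0,0,-40,0,93,0,0,-40,0,93,0,0,-40,0,93,0,0,0,0,93]

```text
t: 9.85
tool_pos: [0.5753, 0.1317, 0.2231]
orientation: [2.233, 2.197, 0.018]
force: [0.5, 0.1, 1.1]
opening: 0.08
gripper_force: 0.0
```

```bash
python3 - <<'E'
from h import *
w=robot.read_camera("wrist"); H,S,V=masks(w); cv2.imwrite("pics/w4.png",w["pixels"])
g=blob((H>45)&(H<85)&(S>120)); print(cv2.boundingRect(g),rect(w,g,.062))
t=blob(((S<50)&(V>215))|((H>45)&(H<85)&(S>120)),(180,40,340,300)); print(cv2.boundingRect(t),rect(w,t,.04))
to(563,327,215,-85)
E
```

```text
(235, 146, 26, 64) [569.9 130.   77.7  30.9  88.8]
(216, 142, 66, 68) [570.8 127.3  88.   82.7  88.9]
at [574.2 131.5 219. ] yaw -0.9 turn 84.1 shift [   5.8 -195.7    4.2] open 84.4 F 0.0 t 9.90 j6 0.15 tilt [0.0105 0.0015]
```

View pics/w4.png

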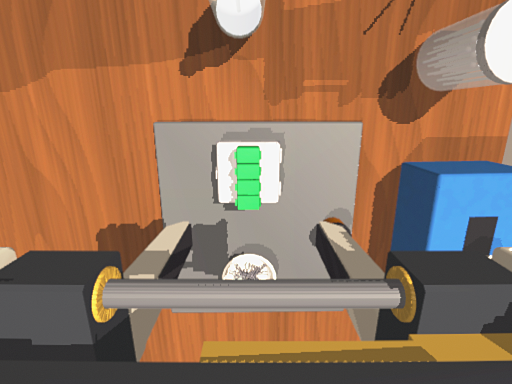

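>>> play_rows:
  deltas: [0,0,0,0,93,0,0,0,0,93,0,0,0,0,93,0,0,0,0,93]

```text
t: 10.23
tool_pos: [0.5697, 0.1309, 0.2104]
orientation: [-2.238, -2.202, 0.004]
force: [-0.3, 0.8, -0.1]
opening: 0.0931
gripper_force: 0.0
```

```bash
python3 - <<'E'
from h import *
w=robot.read_camera("wrist"); H,S,V=masks(w)
to(563,327,215,-85)
print("V down col 248",[(int(r),int(V[r,248]),int(S[r,248])) for r in range(136,156)]," bottom",[(r,int(V[r,248])) for r in range(196,216)])
print("col 225",[(r,int(V[r,225])) for r in list(range(136,148))+list(range(192,216))])
print("row 170",[(u,int(V[170,u]),int(S[170,u])) for u in list(range(212,222))+list(range(230,240))+list(range(256,266))+list(range(276,290))])
E
```

```text
at [569.9 130.9 210.8] yaw -0.9 turn 84.1 shift [  10.2 -195.9   -4.3] open 92.7 F 0.0 t 10.28 j6 0.15 tilt [-0.003  -0.0004]
V down col 248 [(136, 144, 23), (137, 143, 23), (138, 142, 22), (139, 152, 25), (140, 161, 29), (141, 180, 31), (142, 242, 19), (143, 251, 3), (144, 255, 7), (145, 233, 33), (146, 127, 118), (147, 178, 219), (148, 232, 186), (149, 243, 171), (150, 243, 168), (151, 242, 169), (152, 242, 168), (153, 241, 165), (154, 241, 167), (155, 241, 170)]  bottom [(196, 228), (197, 170), (198, 235), (199, 243), (200, 240), (201, 240), (202, 239), (203, 240), (204, 240), (205, 240), (206, 240), (207, 240), (208, 240), (209, 240), (210, 244), (211, 232), (212, 130), (213, 160), (214, 159), (215, 157)]
col 225 [(136, 167), (137, 169), (138, 168), (139, 166), (140, 155), (141, 177), (142, 252), (143, 254), (144, 249), (145, 248), (146, 248), (147, 248), (192, 252), (193, 252), (194, 252), (195, 252), (196, 252), (197, 253), (198, 253), (199, 253), (200, 254), (201, 255), (202, 255), (203, 242), (204, 128), (205, 114), (206, 158), (207, 159), (208, 158), (209, 158), (210, 158), (211, 158), (212, 158), (213, 158), (214, 157), (215, 159)]
row 170 [(212, 161, 27), (213, 162, 27), (214, 161, 27), (215, 163, 25), (216, 164, 26), (217, 99, 23), (218, 91, 25), (219, 89, 20), (220, 106, 26), (221, 200, 36), (230, 247, 0), (231, 247, 0), (232, 247, 0), (233, 247, 0), (234, 247, 0), (235, 249, 1), (236, 254, 3), (237, 223, 25), (238, 205, 31), (239, 218, 32), (256, 240, 169), (257, 241, 168), (258, 241, 168), (259, 241, 169), (260, 241, 171), (261, 241, 170), (262, 240, 169), (263, 240, 171), (264, 241, 169), (265, 242, 169), (276, 247, 0), (277, 247, 0), (278, 247, 0), (279, 247, 0), (280, 247, 0), (281, 247, 0), (282, 247, 0), (283, 247, 0), (284, 248, 1), (285, 250, 1), (286, 255, 0), (287, 193, 36), (288, 137, 24), (289, 142, 23)]
```

```bash
python3 - <<'E'
from h import *
w=robot.read_camera("wrist"); H,S,V=masks(w)
a=ray(w,[(248,142),(248,203.3)],.04)[:,1]*1000; b=ray(w,[(248,147.3),(248,211.5)],.062)[:,1]*1000
print("tin y",a,a.mean(),"box",b,b.mean())
gr=np.where((H[170]>45)&(H[170]<85)&(S[170]>120))[0]; print(gr.min(),gr.max())
a=ray(w,[(220.6,170),(287,170)],.04)[:,0]*1000; b=ray(w,[(gr.min()-.5,170),(gr.max()+.5,170)],.062)[:,0]*1000
print("tin x",a,a.mean(),"box",b,b.mean())
E
```

```text
tin y [171.23830883  94.08758002] 132.6629444245865 box [167.69359361  91.12944536] 129.4115194841001
241 267
tin x [528.76749856 610.29230882] 569.5299036879292 box [554.39819484 585.37542379] 569.8868093197525
```

The box sits about 2.5 mm off towards -y (its end face had biased the first measurement). I'll re-grip and correct it.

>>> play_rows:
  deltas: [0,0,35,0,60,0,0,35,0,60,0,0,35,0,60,0,0,30,0,60,0,0,20,0,60,0,0,10,0,60,0,0,1,0,60,0,0,0,0,60,0,0,0,0,20,0,0,0,0,20]

```text
t: 11.17
tool_pos: [0.5725, 0.1313, 0.0489]
orientation: [2.238, 2.202, 0.005]
force: [0.4, -0.4, -0.4]
opening: 0.0511
gripper_force: 0.0
```

>>> play_rows:
  deltas: [0,0,0,0,20,0,0,0,0,20,0,0,0,0,20,0,0,0,0,20,0,0,-3,0,20,2.7,0,0,0,20,0,0,0,0,20,0,0,0,0,20]

```text
t: 11.83
tool_pos: [0.5708, 0.134, 0.0495]
orientation: [-2.239, -2.203, 0.0]
force: [-0.3, -0.8, -0.5]
opening: 0.028
gripper_force: 15.0
```

>>> play_rows:
  deltas: [0,0,1.5,0,20,0,0,1.5,0,20,0,0,0,0,20,0,0,0,0,45,0,0,0,0,45,0,0,0,0,45,0,0,0,0,45,0,0,-15,0,45,0,0,-30,0,93,0,0,-30,0,93]

```text
t: 12.67
tool_pos: [0.5693, 0.1335, 0.1206]
orientation: [-2.238, -2.201, 0.005]
force: [1.2, 0.2, 0.7]
opening: 0.0538
gripper_force: 0.0
```

>>> play_rows:
  deltas: [0,0,-30,0,93,0,0,-30,0,93,0,0,-30,0,93,0,0,0,0,93,0,0,0,0,93,0,0,0,0,93,0,0,0,0,93]

```text
t: 13.25
tool_pos: [0.5699, 0.1336, 0.2097]
orientation: [-2.238, -2.202, 0.004]
force: [0.6, 0.5, -0.3]
opening: 0.0926
gripper_force: 0.0
```

```bash
python3 - <<'E'
from h import *
w=robot.read_camera("wrist"); H,S,V=masks(w); np.save("w5.npy",w,allow_pickle=True)
g=blob((H>45)&(H<85)&(S>120)); x,y,ww,hh=cv2.boundingRect(g); print(x,y,ww,hh,rect(w,g,.062))
u=x+ww//2; print([(r,int(V[r,u])) for r in range(y-8,y+4)])
u-=18;print([(r,int(V[r,u])) for r in range(y-10,y)],[(r,int(V[r,u])) for r in range(y+hh-14,y+hh+3)])
to(563,327,215,-85)
E
```

```text
241 147 27 65 [569.7 132.7  76.   30.9  89.2]
[(139, 145), (140, 145), (141, 149), (142, 152), (143, 165), (144, 236), (145, 253), (146, 125), (147, 146), (148, 218), (149, 244), (150, 243)]
[(137, 142), (138, 143), (139, 142), (140, 143), (141, 147), (142, 150), (143, 159), (144, 237), (145, 252), (146, 248)] [(198, 250), (199, 252), (200, 255), (201, 255), (202, 219), (203, 206), (204, 208), (205, 208), (206, 178), (207, 93), (208, 89), (209, 94), (210, 93), (211, 93), (212, 123), (213, 162), (214, 160)]
at [569.8 133.6 209.6] yaw -0.9 turn 84.1 shift [  10.  -193.3   -5.5] open 92.9 F 0.0 t 13.30 j6 0.16 tilt [-0.0032 -0.0005]
```

>>> play_rows:
  deltas: [0,0,-2,7,93,0,0,-2,7,93,0,0,-2,7,93,0,0,-2,7,93,0,0,-2,7,93,0,0,0,7,93,0,0,0,7,93,0,0,0,7,93,0,0,0,7,93,0,0,0,7,93]

```text
t: 14.13
tool_pos: [0.5701, 0.1336, 0.2199]
orientation: [-3.1, -0.511, 0.004]
force: [1.0, 0.4, 0.1]
opening: 0.0932
gripper_force: 0.0
```

>>> play_rows:
  deltas: [0,0,0,7,93,0,0,0,7.1,93,1,-32,0,0,93,1,-32,0,0,93,1,-32,0,0,93,1,-32,0,0,93,1,-32,0,0,93,0,-32,0,0,93,0,0,0,0,93,0,0,0,0,93]

```text
t: 14.97
tool_pos: [0.558, 0.3267, 0.2196]
orientation: [3.137, 0.14, -0.004]
force: [0.4, 0.2, 0.5]
opening: 0.0931
gripper_force: 0.0
```

>>> play_rows:
  deltas: [0,0,0,0,93,0,0,0,0,93]

```text
t: 15.13
tool_pos: [0.5592, 0.3243, 0.2208]
orientation: [3.138, 0.134, -0.002]
force: [0.4, 0.2, -0.4]
opening: 0.0931
gripper_force: 0.0
```

```bash
python3 - <<'E'
from h import *
w=robot.read_camera("wrist"); cv2.imwrite("pics/w6.png",w["pixels"]); np.save("w6.npy",w,allow_pickle=True)
to(563,327,215,-85); print(proj(w,[(.563,.327,.168),(.563,.327,.138),(.563,.327,0),(.604,.3304,.161)]).round())
E
```

```text
at [559.4 324.1 221.1] yaw -85.1 turn -0.1 shift [ 3.8 -2.5  6.1] open 93.1 F 0.0 t 15.18 j6 1.93 tilt [-0.0007 -0.0007]
[[250. 202.]
 [250. 192.]
 [251. 164.]
 [250. 151.]]
```

View pics/w6.png

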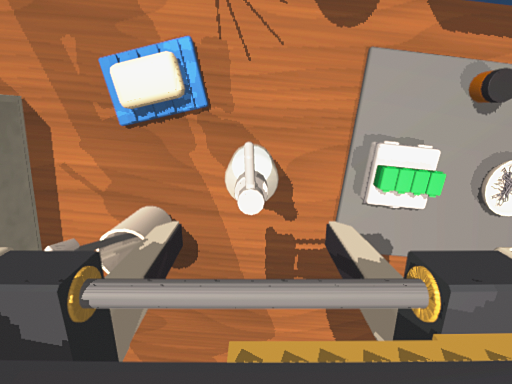

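The pump head is at (250,201) with the spout end at (249,145), as predicted. The pill box looks centred on the tin. Lowering onto the collar.

>>> play_rows:
  deltas: [3.8,-2.5,20,0,93,0,0,25,0,93,0,0,25,0,93,0,0,20,0,93,0,0,14,0,93,0,0,4,0,93,0,0,0,0,93,0,0,0,0,93]
  newtons: 25

```text
t: 15.85
tool_pos: [0.5636, 0.3282, 0.1149]
orientation: [-3.138, -0.135, -0.002]
force: [1.0, -0.4, 1.3]
opening: 0.0927
gripper_force: 0.0
```

```bash
python3 - <<'E'
from h import *
to(563,327,113,-85)
w=robot.read_camera("wrist"); H,S,V=masks(w);cv2.imwrite("pics/w7.png",w["pixels"])
E
```

```text
at [563.6 328.2 114.9] yaw -85.1 turn -0.1 shift [-0.7  1.1  1.9] open 92.7 F 0.0 t 15.85 j6 1.93 tilt [0.0012 0.0006]
```

View pics/w7.png

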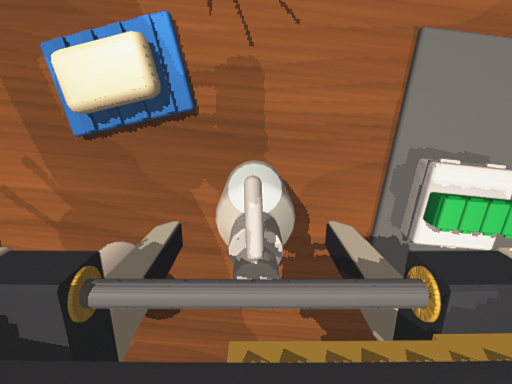

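The collar is centred between the fingers at (254,255). Closing.

>>> play_rows:
  deltas: [0,0,0,0,20,0,0,0,0,20,0,0,0,0,20,0,0,0,0,20,0,0,0,0,20,0,0,0,0,20,0,0,0,0,20,0,0,0,0,20,0,0,0,0,20,0,0,0,0,20]

```text
t: 16.73
tool_pos: [0.5628, 0.3282, 0.1136]
orientation: [3.138, 0.136, -0.0]
force: [1.3, 0.5, -2.1]
opening: 0.0316
gripper_force: 25.0
```

>>> play_rows:
  deltas: [0,0,0,0,20,0,0,0,0,20,0,0,-4,0,20,0,0,-10,0,20,0,0,-20,0,20,0,0,-25,0,20,0,0,-25,0,20,0,0,-10,0,20,0,0,-4,0,20,0,0,0,0,20]

```text
t: 17.57
tool_pos: [0.5633, 0.3285, 0.2127]
orientation: [-3.138, -0.136, -0.003]
force: [-0.6, -0.3, -4.1]
opening: 0.0316
gripper_force: 25.0
```

```bash
python3 - <<'E'
from h import *
th=np.radians(-1); print("pump target",568.5+100*np.cos(th),-28.6+100*np.sin(th))
to(668.5,-30.3,230,-91)
E
```

```text
pump target 668.4847695156391 -30.345240643728353
at [563.3 328.5 212.7] yaw -85.0 turn 6.0 shift [111.4 356.9 -17.4] open 31.6 F 25.0 t 17.57 j6 1.93 tilt [0.0018 0.0008]
```

>>> play_rows:
  deltas: [0,0,0,3,20,0,0,0,3,20,3,10,0,0,20,7,22,0,0,20,9,29,0,0,20,9,29,0,0,20,9,29,0,0,20,9,29,0,0,20,9,29,0,0,20,9,29,0,0,20]

```text
t: 18.4
tool_pos: [0.6224, 0.1188, 0.2097]
orientation: [3.141, -0.026, -0.004]
force: [-0.2, 0.1, -3.3]
opening: 0.0315
gripper_force: 25.0
```

>>> play_rows:
  deltas: [9,29,0,0,20,9,29,0,0,20,9,29,0,0,20,9,29,0,0,20,8,22,0,0,20,3,10,0,0,20,0,3,0,0,20,0,0,0,0,20,0,0,0,0,20]

```text
t: 19.15
tool_pos: [0.6667, -0.0298, 0.2109]
orientation: [-3.141, 0.027, 0.002]
force: [-0.1, -0.5, -4.0]
opening: 0.0314
gripper_force: 25.0
```

```bash
python3 - <<'E'
from h import *
to(668.5,-30.3,124.5,-91)
E
```

```text
at [666.7 -29.8 210.9] yaw -91.0 turn 0.0 shift [ 1.9  0.5 86.4] open 31.4 F 25.0 t 19.15 j6 1.47 tilt [-0.0013  0.0008]
```

>>> play_rows:
  deltas: [1.8,0.5,10,0,20,0,0,20,0,20,0,0,25,0,20,0,0,15,0,20,0,0,8,0,20,0,0,4,0,20,0,0,2,0,20,0,0,0,0,20,0,0,0,0,20]

```text
t: 19.9
tool_pos: [0.67, -0.0311, 0.1291]
orientation: [3.141, -0.028, 0.003]
force: [0.6, -0.4, -3.1]
opening: 0.0313
gripper_force: 25.0
```

```bash
python3 - <<'E'
from h import *
to(668.5,-30.3,123.6,-91);print(pose()[3]["force"])
c=robot.read_camera("top");s=robot.read_camera("scene");im=s["pixels"]
cv2.imwrite("pics/z3.png",cv2.resize(im[130:260,200:350],None,fx=5,fy=4.6,interpolation=cv2.INTER_CUBIC))
print(proj(s,[(.6685,-.0303,.01),(.6685,-.0303,.12)]))
E
```

```text
at [670.  -31.1 129.1] yaw -91.0 turn -0.0 shift [-1.5 -0.8  5.5] open 31.3 F 25.0 t 19.90 j6 1.47 tilt [ 0.0022 -0.0003]
[ 0.58875118 -0.40291181 -3.07892683]
[[291.03819495 226.44455624]
 [293.3569987  198.6461694 ]]
```

View pics/z3.png

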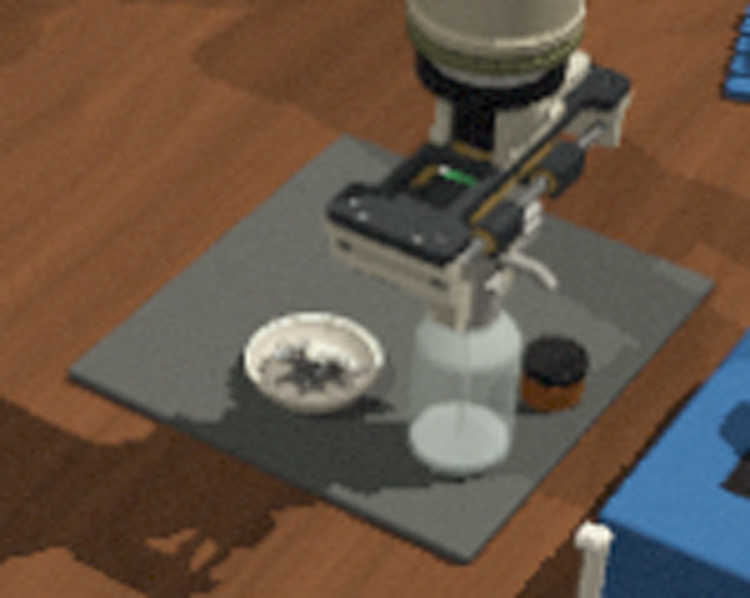

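The pump hangs upright behind the dish, clear of the jar. Lowering the last few millimetres.

>>> play_rows:
  deltas: [-1,-0.6,2,0,20,0,0,1,0,20,0,0,1,0,20,0,0,1,0,20,0,0,0.5,0,20,0,0,0,0,20]

```text
t: 20.5
tool_pos: [0.6688, -0.0308, 0.1235]
orientation: [3.141, -0.029, 0.003]
force: [-2.0, -1.3, 4.8]
opening: 0.0315
gripper_force: 25.0
```

```bash
python3 - <<'E'
from h import *
to(668.5,-30.3,123.6,-91);print(pose()[3]["force"])
E
```

```text
at [668.8 -30.8 123.5] yaw -91.0 turn -0.0 shift [-0.3 -0.5 -0.1] open 31.5 F 25.0 t 20.50 j6 1.47 tilt [ 0.0017 -0.0003]
[-2.04724163 -1.30042061  4.79834704]
```

>>> play_rows:
  deltas: [0,0,0,0,40,0,0,0,0,45,0,0,0,0,50,0,0,0,0,70,0,0,0,0,80,0,0,0,0,80,0,0,0,0,80,0,0,0,0,80,0,0,-10,0,80,0,0,-30,0,80]

```text
t: 21.33
tool_pos: [0.6647, -0.0302, 0.1571]
orientation: [-3.14, 0.029, 0.015]
force: [-1.0, -0.3, -0.9]
opening: 0.0798
gripper_force: 0.0
```

>>> play_rows:
  deltas: [0,0,-35,0,80,0,0,-35,0,80,-25,0,0,0,80,-30,0,0,0,80,-30,0,0,0,80,-35,15,0,0,80,-35,15,0,0,80,-35,15,0,0,80,0,0,0,0,80,0,0,0,0,80]

```text
t: 22.17
tool_pos: [0.4763, -0.0727, 0.2332]
orientation: [3.141, -0.031, 0.003]
force: [0.3, -0.1, 0.8]
opening: 0.0802
gripper_force: 0.0
```

```bash
python3 - <<'E'
from h import *
to(350,-314,230,90)
w=robot.read_camera("wrist"); cv2.imwrite("pics/w8.png",w["pixels"]); np.save("w8.npy",w,allow_pickle=True); H,S,V=masks(w)
d=blob((S<50)&(V>200),(200,30,420,200)); print("dish?",cv2.boundingRect(d),rect(w,d,.03))
E
```

```text
at [476.3 -72.7 233.2] yaw -91.1 turn 178.9 shift [ 126.3 -241.3    3.1] open 80.2 F 0.0 t 22.17 j6 1.33 tilt [ 0.0018 -0.0005]
dish? (200, 66, 48, 67) [566.7 -38.   79.6  59.5  -4. ]
```

View pics/w8.png

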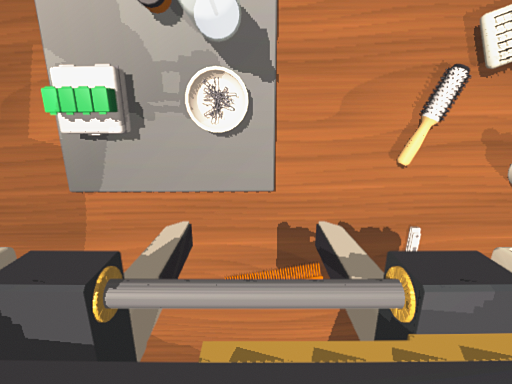

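The view shows the pump upright with its base at (217,12), directly behind the dish (216,100), and the brush and clipper to the right. On to the clipper.

>>> play_rows:
  deltas: [-18,30,10,0,50,-18,30,10,0,50,-18,30,10,0,50,-18,30,10,0,50,-18,30,10,0,50,-18,30,10,0,50,-18,30,10,0,50,-18,30,13,0,50,0,0,0,0,50,0,0,0,0,50]

```text
t: 23.05
tool_pos: [0.3288, -0.3107, 0.1489]
orientation: [-3.14, 0.034, 0.001]
force: [0.5, -0.2, -0.5]
opening: 0.0501
gripper_force: 0.0
```

>>> play_rows:
  deltas: [0,0,0,0,40,0,0,0,0,40]

```text
t: 23.22
tool_pos: [0.3304, -0.3091, 0.1499]
orientation: [3.141, -0.026, 0.002]
force: [-0.9, 0.3, 0.0]
opening: 0.042
gripper_force: 0.0
```

```bash
python3 - <<'E'
from h import *
w=robot.read_camera("wrist"); cv2.imwrite("pics/w9.png",w["pixels"]); np.save("w9.npy",w,allow_pickle=True); H,S,V=masks(w)
p=proj(w,[(.3478,-.3145,.006)])[0].astype(int); print(p)
m=(S<70)&(V>90)
k=blob(m,(p[0]-35,p[1]-70,p[0]+35,p[1]+50)); print(cv2.boundingRect(k),rect(w,k,.012),rect(w,k,.0))
r=rect(w,k,.012); to(r[0],r[1],2.5,r[4]-90)
E
```

```text
[257 165]
(255, 139, 14, 53) [ 348.8 -318.9   58.3   13.2   -2.6] [ 346.6 -319.3   60.6   13.7   -2.6]
at [ 330.4 -309.   150. ] yaw -90.9 turn 1.7 shift [ 18.7   9.  147.5] open 40.8 F 0.0 t 23.27 j6 0.72 tilt [ 0.001  -0.0006]
```

View pics/w9.png

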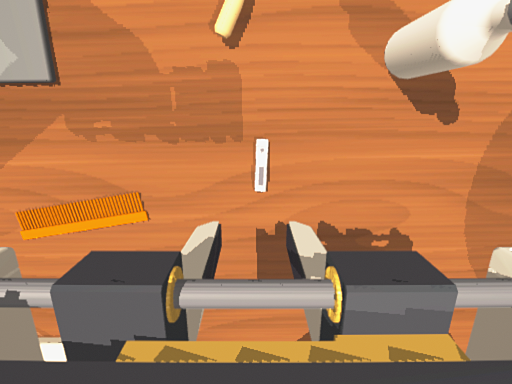

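The clipper is at (262,165), 8 px right of the finger centre. Descend and grip.

>>> play_rows:
  deltas: [0,0,0,1.7,40,9,4.5,25,0,40,9,4.5,25,0,40,0,0,30,0,40,0,0,30,0,40,0,0,22,0,40,0,0,10,0,40,0,0,5,0,40,0,0,0,0,40,0,0,0,0,40]
  newtons: 12

```text
t: 24.1
tool_pos: [0.3476, -0.3199, 0.0035]
orientation: [3.139, -0.074, 0.002]
force: [-0.4, -0.1, 0.5]
opening: 0.0397
gripper_force: 0.0
```

>>> play_rows:
  deltas: [0,0,0,0,5,0,0,0,0,5,0,0,0,0,5,0,0,0,0,5,0,0,0,0,5,0,0,0,0,5,0,0,0,0,5,0,0,0,0,5]

```text
t: 24.77
tool_pos: [0.3468, -0.3197, 0.0026]
orientation: [3.14, -0.075, 0.001]
force: [-0.0, 1.2, 5.3]
opening: 0.0126
gripper_force: 12.0
```

```bash
python3 - <<'E'
from h import *
to(475,51.4,180,-91)
E
```

```text
at [ 346.8 -319.7    2.6] yaw -92.7 turn -1.7 shift [ 121.8 -373.1 -177.5] open 12.6 F 12.0 t 24.77 j6 0.77 tilt [ 0.0004 -0.0006]
```

>>> play_rows:
  deltas: [0,0,-20,0,5,0,0,-40,0,5,0,0,-40,0,5,0,0,-40,-1.7,5,0,0,-40,0,5,11,-34,0,0,5,11,-34,0,0,5,11,-34,0,0,5,11,-34,0,0,5,11,-34,0,0,5]

```text
t: 25.6
tool_pos: [0.4046, -0.1488, 0.182]
orientation: [-3.141, 0.03, -0.0]
force: [0.2, -0.7, -0.2]
opening: 0.0125
gripper_force: 12.0
```

>>> play_rows:
  deltas: [11,-34,0,0,5,11,-34,0,0,5,11,-34,0,0,5,11,-34,0,0,5,11,-34,0,0,5,11,-34,0,0,5,0,0,0,0,5,0,0,0,0,5,0,0,0,0,5,0,0,0,0,5]

```text
t: 26.43
tool_pos: [0.474, 0.0515, 0.1818]
orientation: [3.141, -0.03, -0.001]
force: [1.2, 0.6, -0.5]
opening: 0.0125
gripper_force: 12.0
```

```bash
python3 - <<'E'
from h import *
w=robot.read_camera("wrist"); cv2.imwrite("pics/w10.png",w["pixels"]); np.save("w10.npy",w,allow_pickle=True); H,S,V=masks(w)
to(569.9,51.4,14,-91)
for n,P,z in(("tin",(.5713,.1314,.04),.04),("dish",(.5685,-.0286,.03),.03)):
  p=proj(w,[P])[0].astype(int); m=(S<50)&(V>(220 if n=="tin" else 200))
  if n=="tin": m|=(H>45)&(H<85)&(S>120)
  k=blob(m,(max(0,p[0]-50),max(0,p[1]-50),p[0]+50,p[1]+50)); print(n,p,cv2.boundingRect(k),rect(w,k,z))
E
```

```text
at [474.   51.3 181.9] yaw -91.1 turn -0.1 shift [ 95.9  -1.8 167.9] open 12.8 F 12.0 t 26.48 j6 1.59 tilt [-0.0004 -0.0003]
tin [174  91] (129, 50, 84, 84) [570.1 135.4  85.1  82.1  88.6]
dish [325  92] (288, 53, 75, 78) [567.8 -28.1  79.3  79.3 -23.9]
```

View pics/w10.png

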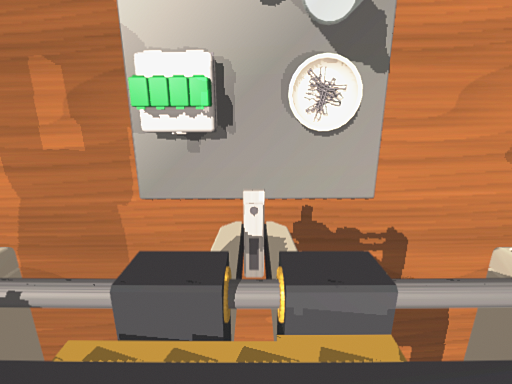

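Everything is in place, with the dish at (325,92), the tin at (174,91) and the clipper straight in the fingers. I'll lower it into the gap.

>>> play_rows:
  deltas: [19,-0.4,15,0,5,19,-0.4,15,0,5,19,-0.4,15,0,5,19,-0.4,15,0,5,19,-0.4,15,0,5,0,0,25,0,5,0,0,25,0,5,0,0,15,0,5,0,0,10,0,5,0,0,5,0,5]

```text
t: 27.32
tool_pos: [0.5681, 0.0515, 0.0255]
orientation: [3.141, -0.031, -0.004]
force: [0.2, -0.8, -0.2]
opening: 0.012
gripper_force: 12.0
```

>>> play_rows:
  deltas: [0,0,0,0,5,0,0,0,0,5,0,0,0,0,5]

```text
t: 27.57
tool_pos: [0.5706, 0.0525, 0.0288]
orientation: [-3.141, 0.029, -0.004]
force: [1.6, -0.4, -0.4]
opening: 0.0126
gripper_force: 12.0
```

```bash
python3 - <<'E'
from h import *
to(569,51.6,12.8,-91)
E
```

```text
at [570.6  52.5  28.8] yaw -91.1 turn -0.1 shift [-1.6  0.9 16. ] open 12.6 F 12.0 t 27.57 j6 1.59 tilt [0.0026 0.    ]
```

>>> play_rows:
  deltas: [-1,0.5,4,0,5,0,0,4,0,5,0,0,3,0,5,0,0,2,0,5,0,0,0,0,5,0,0,0,0,5,0,0,0,0,5]

```text
t: 28.15
tool_pos: [0.5684, 0.0522, 0.0142]
orientation: [3.141, -0.028, 0.0]
force: [-0.3, 0.0, 0.1]
opening: 0.0129
gripper_force: 12.0
```

```bash
python3 - <<'E'
from h import *
to(569,51.6,12.8,-91);print(pose()[3]["force"])
E
```

```text
at [568.4  52.2  14.2] yaw -91.0 turn -0.0 shift [0.6 0.6 1.4] open 12.9 F 12.0 t 28.15 j6 1.59 tilt [ 0. -0.]
[-0.25004402  0.02176225  0.08859095]
```

>>> play_rows:
  deltas: [0.4,0.5,1,0,5,0,0,0.7,0,5,0,0,0,0,5,0,0,0,0,24,0,0,0,0,24,0,0,0,0,24,0,0,0,0,24,0,0,-6,0,24,0,0,-15,0,24,0,0,-25,0,24]

```text
t: 28.98
tool_pos: [0.5663, 0.0517, 0.0564]
orientation: [3.141, -0.029, -0.008]
force: [-0.3, -0.3, -0.6]
opening: 0.0243
gripper_force: 0.0
```

>>> play_rows:
  deltas: [0,0,-35,0,40,0,0,-35,0,60,-30,0,-35,0,60,-30,0,-35,0,60,-30,0,0,0,60,0,0,0,0,60,0,0,0,0,60,0,0,0,0,60]

```text
t: 29.65
tool_pos: [0.4848, 0.0532, 0.1919]
orientation: [3.141, -0.029, 0.001]
force: [-0.4, -0.8, 0.2]
opening: 0.0603
gripper_force: 0.0
```

```bash
python3 - <<'E'
from h import *
w=robot.read_camera("wrist"); cv2.imwrite("pics/w11.png",w["pixels"]); np.save("w11.npy",w,allow_pickle=True); H,S,V=masks(w)
p=proj(w,[(.57,.0516,.022)])[0].astype(int)
for t in(165,190):
  k=blob((S<45)&(V>t),(p[0]-25,p[1]-50,p[0]+25,p[1]+50)); print(t,cv2.boundingRect(k),rect(w,k,.022))
p=proj(w,[(.5685,-.0286,.03)])[0].astype(int)
k=blob((S<50)&(V>200),(p[0]-50,max(0,p[1]-50),p[0]+50,p[1]+50)); print("dish",rect(w,k,.03))
to(480,-280,230,68)
E
```

```text
165 (248, 76, 12, 55) [569.5  50.8  59.4  12.5  -1.3]
190 (248, 77, 12, 53) [569.6  50.8  57.2  12.4  -1.3]
dish [567.9 -28.7  79.1  78.8 -89.1]
at [485.   53.2 191.6] yaw -91.0 turn -159.0 shift [-120.2 -310.8  -38.4] open 60.4 F 0.0 t 29.70 j6 1.59 tilt [ 0.0001 -0.    ]
```

View pics/w11.png

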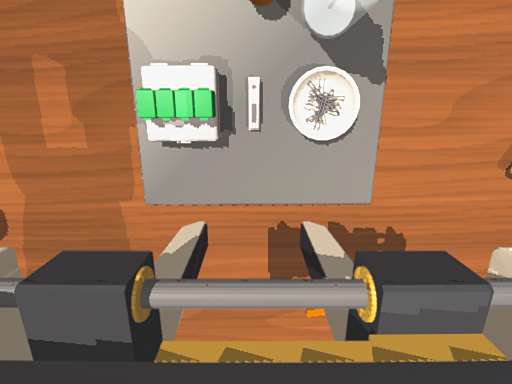

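The clipper is at (569.5,50.8), midway and straight, and the pump and dish look right. From here I'll work numerically, locating the brush from the saved view.

```bash
python3 - <<'E'
from h import *
w=np.load("w8.npy",allow_pickle=True).item()
P=ray(w,[(404,162),(463,68)],.015)*1000; print(P.round(), np.linalg.norm(P[1]-P[0]),np.degrees(np.arctan2(*(P[1]-P[0])[1::-1])))
to(490,-280,230,-112)
E
```

```text
[[ 481. -284.   15.]
 [ 602. -346.   15.]] 135.66658374734757 -26.875119291064507
at [485.   53.2 191.6] yaw -91.0 turn 21.0 shift [129.5 307.  -38.4] open 60.4 F 0.0 t 29.70 j6 1.59 tilt [ 0.0001 -0.    ]
```

>>> play_rows:
  deltas: [0,0,0,6.5,60,0,0,0,6.5,60,0,0,0,6.5,60,0,0,0,6.5,60,20.7,30.8,-1,0,60,20.7,30.8,-1,0,60,20.7,30.8,-1,0,60,20.7,30.8,-1,0,60,20.7,30.8,-1,0,60,20.7,30.8,-1,0,60]

```text
t: 30.53
tool_pos: [0.5115, -0.17, 0.1968]
orientation: [-3.054, 0.735, 0.002]
force: [1.5, 0.7, -0.2]
opening: 0.0602
gripper_force: 0.0
```

>>> play_rows:
  deltas: [20.7,30.8,-1,0,60,20.7,30.8,-1,0,60,20.7,30.8,-1,0,60,20.7,30.8,-1,0,60,0,0,0,0,60,0,0,0,0,60,0,0,0,0,60]

```text
t: 31.12
tool_pos: [0.5288, -0.3152, 0.2002]
orientation: [-3.053, 0.735, 0.003]
force: [-0.9, -0.1, -0.7]
opening: 0.0605
gripper_force: 0.0
```

```bash
cat > br.py <<'E'
from h import *
w=robot.read_camera("wrist"); np.save("wb.npy",w,allow_pickle=True); H,S,V=masks(w)
q=proj(w,[(.481,-.284,.015),(.602,-.346,.015)]).round(); print(q.tolist())
box=[int(max(0,q[:,0].min()-40)),int(max(0,q[:,1].min()-40)),int(min(511,q[:,0].max()+40)),int(min(384,q[:,1].max()+30))]
hnd=(H>14)&(H<32)&(S>60)&(V>150)
bar=(S<60)
print("box",box)
for n,m in(("handle",hnd),("bar",bar)):
    m=cv2.morphologyEx(m.astype(np.uint8),cv2.MORPH_CLOSE,np.ones((5,5)))
    k=blob(m,box); print(n,cv2.boundingRect(k),cv2.contourArea(k),rect(w,k,.015),rect(w,k,.02))
to(565,-327,8,-117)
E
python3 br.py
```

```text
[[248.0, 214.0], [248.0, 109.0]]
box [208, 69, 288, 244]
handle (239, 169, 15, 50) 490.0 [ 507.4 -294.6   67.1   17.9  -27. ] [ 508.7 -295.4   66.1   17.6  -27. ]
bar (233, 109, 26, 62) 1230.5 [ 569.5 -326.3   75.    30.4  -26.8] [ 569.9 -326.7   74.    29.9  -26.8]
at [ 529.  -314.5  200.7] yaw -117.0 turn -0.0 shift [ 38.   -5.1 192.7] open 60.0 F 0.0 t 31.17 j6 1.42 tilt [-0.0011  0.0013]
```

Handle and barrel agree, with the brush origin at (540,-311) and yaw -27°. The grip point is (564,-323.5).

>>> play_rows:
  deltas: [18,-4,30,0,60,17.4,-3.9,30,0,60,0,0,35,0,60,0,0,35,0,60,0,0,30,0,60,0,0,20,0,60,0,0,10,0,60,0,0,4,0,60,0,0,0,0,60,0,0,0,0,60]
  newtons: 12

```text
t: 32.0
tool_pos: [0.5652, -0.3245, 0.0096]
orientation: [3.054, -0.733, 0.004]
force: [-0.0, 0.2, 0.1]
opening: 0.0598
gripper_force: 0.0
```

>>> play_rows:
  deltas: [0,0,0,0,15,0,0,0,0,15,0,0,0,0,15,0,0,0,0,15,0,0,0,0,15,0,0,0,0,15,0,0,0,0,15,0,0,0,0,15]

```text
t: 32.67
tool_pos: [0.5642, -0.3245, 0.0081]
orientation: [3.054, -0.735, 0.001]
force: [-1.2, 0.5, 4.0]
opening: 0.0297
gripper_force: 12.0
```

```bash
python3 - <<'E'
from h import *
p,a,M,s=pose(); u=np.array([.891,-.454]); v=p[:2]-[540,-311.3]; print("grip at brush x",v@u,"lat",v@[.454,.891])
to(486,77,170,-1)
E
```

```text
grip at brush x 27.503264442885666 lat -0.7557661120640589
at [ 564.2 -324.5    8.1] yaw -117.0 turn -116.0 shift [ 400.   -85.1 -162. ] open 29.7 F 12.0 t 32.67 j6 1.44 tilt [ 0.0004 -0.0003]
```

>>> play_rows:
  deltas: [0,0,-10,0,15,0,0,-20,0,15,0,0,-20,-6.8,15,0,0,-20,-6.8,15,0,0,-20,-6.8,15,0,0,-20,-6.8,15,0,0,-20,-6.8,15,0,0,-20,-6.8,15,0,0,-10,-6.8,15,0,0,0,-6.8,15]

```text
t: 33.5
tool_pos: [0.5654, -0.3253, 0.1722]
orientation: [3.046, 0.751, 0.006]
force: [0.5, -0.2, -0.8]
opening: 0.0296
gripper_force: 12.0
```

>>> play_rows:
  deltas: [0,0,0,-6.8,15,0,0,0,-6.8,15,0,0,0,-6.8,15,0,0,0,-6.8,15,0,0,0,-6.8,15,0,0,0,-6.8,15,0,0,0,-6.8,15,0,0,0,-6.8,15,0,0,0,-6.8,15,20,-4,0,0,15]

```text
t: 34.33
tool_pos: [0.5601, -0.3066, 0.168]
orientation: [2.241, 2.2, -0.002]
force: [0.7, -0.7, -0.6]
opening: 0.0299
gripper_force: 12.0
```

>>> play_rows:
  deltas: [34,-7.2,0,0,15,34,-7.2,0,0,15,34,-7.2,0,0,15,34,-7.2,0,0,15,34,-7.2,0,0,15,34,-7.2,0,0,15,34,-7.2,0,0,15,34,-7.2,0,0,15,34,-7.2,0,0,15,34,-7.2,0,0,15]

```text
t: 35.17
tool_pos: [0.4963, 0.039, 0.1682]
orientation: [2.249, 2.193, 0.0]
force: [1.2, -0.8, 0.4]
opening: 0.0301
gripper_force: 12.0
```

>>> play_rows:
  deltas: [25,-5.5,0,0,15,12,-3,0,0,15,0,0,0,0,15,0,0,0,0,15,0,0,0,0,15,0,0,0,0,15]

```text
t: 35.67
tool_pos: [0.4898, 0.0735, 0.1677]
orientation: [2.251, 2.192, -0.001]
force: [-0.4, -1.0, 0.2]
opening: 0.0298
gripper_force: 12.0
```

```bash
python3 - <<'E'
from h import *
to(485.2,80.2,18.5,-1)
E
```

```text
at [489.8  73.5 167.7] yaw -1.5 turn -0.5 shift [  6.7  -4.7 149.2] open 29.8 F 12.0 t 35.67 j6 0.07 tilt [-0.0001 -0.0004]
```

>>> play_rows:
  deltas: [6.7,-4.7,20,-0.5,15,0,0,30,0,15,0,0,30,0,15,0,0,25,0,15,0,0,18,0,15,0,0,10,0,15,0,0,6,0,15,0,0,0,0,15,0,0,0,0,15,0,0,0,0,15]

```text
t: 36.5
tool_pos: [0.4863, 0.0814, 0.0302]
orientation: [2.239, 2.202, 0.003]
force: [0.2, -0.8, 0.0]
opening: 0.0298
gripper_force: 12.0
```

```bash
python3 - <<'E'
from h import *
to(485.2,80.2,18.1,-1);print(pose()[3]["force"])
E
```

```text
at [486.3  81.4  30.2] yaw -1.0 turn 0.0 shift [-1.2 -1.1 12.1] open 29.8 F 12.0 t 36.50 j6 0.08 tilt [0.0024 0.0001]
[ 0.21373575 -0.83665287  0.03330564]
```

>>> play_rows:
  deltas: [-1,-0.8,4,0,15,0,0,3,0,15,0,0,2,0,15,0,0,1.5,0,15,0,0,0,0,15,0,0,0,0,15]

```text
t: 37.0
tool_pos: [0.4841, 0.0806, 0.0182]
orientation: [-2.24, -2.203, 0.0]
force: [0.1, -0.3, -0.4]
opening: 0.03
gripper_force: 12.0
```

```bash
python3 - <<'E'
from h import *
to(485.2,80.2,18.1,-1);print(pose()[3]["force"])
E
```

```text
at [484.1  80.6  18.2] yaw -0.9 turn 0.1 shift [-0.4  1.1  0.1] open 30.0 F 12.0 t 37.00 j6 0.08 tilt [-0.0001 -0.    ]
[ 0.10704168 -0.30697124 -0.35345736]
```

>>> play_rows:
  deltas: [0,0.8,0.6,0,15,0,0,0.4,0,15,0,0,0,0,15,0,0,0,0,40,0,0,0,0,40,0,0,0,0,40,0,0,0,0,40,0,0,-6,0,40,0,0,-15,0,40,0,0,-30,0,40]

```text
t: 37.83
tool_pos: [0.4818, 0.0803, 0.0655]
orientation: [-2.237, -2.2, 0.008]
force: [0.5, -0.6, -0.8]
opening: 0.0398
gripper_force: 0.0
```

>>> play_rows:
  deltas: [0,0,-35,0,60,0,0,-35,0,60,0,0,-35,0,60,0,0,-35,7,60,-10,-20,0,7,60,0,-20,0,7,60,0,-20,0,7,60,0,0,0,7,60,0,0,0,7,60,0,0,0,7,60]

```text
t: 38.67
tool_pos: [0.4256, 0.0862, 0.2088]
orientation: [2.954, 1.067, 0.001]
force: [-0.1, 0.7, 0.4]
opening: 0.0597
gripper_force: 0.0
```

>>> play_rows:
  deltas: [0,0,0,7,60,0,0,0,7,60,0,0,0,7,60,0,0,0,7,60,0,0,0,7,60,0,0,0,6,60,-15,0,0,0,60,-15,0,0,0,60,0,0,0,0,60,0,0,0,0,60]

```text
t: 39.5
tool_pos: [0.396, 0.0866, 0.2087]
orientation: [-3.141, 0.025, -0.002]
force: [-0.1, -0.5, -1.0]
opening: 0.0604
gripper_force: 0.0
```

```bash
python3 - <<'E'
from h import *
to(390,50,230,-91)
w=robot.read_camera("wrist"); np.save("wf.npy",w,allow_pickle=True); H,S,V=masks(w)
def pr(n,m,P,z,r,close=0):
  p=proj(w,[P])[0].astype(int); print(n,"px",p.tolist(),end=" ")
  if close: m=cv2.morphologyEx(m.astype(np.uint8),cv2.MORPH_CLOSE,np.ones((5,5)))
  try:
    k=blob(m,(max(0,p[0]-r[0]),max(0,p[1]-r[1]),min(511,p[0]+r[0]),min(383,p[1]+r[1]))); print(cv2.boundingRect(k),rect(w,k,z))
  except Exception as e: print(e)
pr("handle",(H>14)&(H<32)&(S>60)&(V>150),(.4845,.017,.025),.025,(45,25))
pr("bar",(V>205)|(V<70),(.485,.085,.025),.025,(45,22),1)
pr("clip",(S<45)&(V>165),(.57,.0516,.022),.022,(20,40))
pr("dish",(S<50)&(V>200),(.5685,-.0286,.03),.03,(40,40))
pr("tin",((S<50)&(V>215)),(.5713,.1314,.04),.04,(45,45),1)
pr("pill",(H>45)&(H<85)&(S>120),(.5713,.1314,.06),.062,(45,45))
c=robot.read_camera("top"); s=robot.read_camera("scene"); np.save("cf.npy",[c,s],allow_pickle=True)
E
```

```text
at [396.   86.6 208.7] yaw -90.9 turn 0.1 shift [ -5.3  36.7 -21.3] open 60.4 F 0.0 t 39.50 j6 1.68 tilt [0.0014 0.0001]
handle px [309, 99] (282, 92, 58, 18) [482.5  15.7  67.9  19.3  87.2]
bar px [252, 100] (221, 88, 76, 26) [484.5  78.2  89.8  28.5  89.1]
clip px [281, 20] (261, 0, 40, 60) [ 5.605e+02  5.190e+01  6.040e+01  4.530e+01 -5.000e-01]
dish px [354, 19] (318, 0, 74, 59) [558.  -28.2  80.6  57.9  89.5]
tin px [207, 15] (172, 31, 74, 29) [542.2 131.9  78.8  27.4  88.3]
pill px [204, 8] (168, 0, 76, 30) [565.5 130.9  75.1  25.6  89. ]
```

>>> play_rows:
  deltas: [20,19,-6,0,60,20,19,-6,0,60,20,19,-6,0,60,20,19,-6,0,60,20,19,0,0,60,20,19,0,0,60,0,0,0,0,60,0,0,0,0,60,0,0,0,0,60,0,0,0,0,60]

```text
t: 40.48
tool_pos: [0.5137, -0.0289, 0.2321]
orientation: [-3.141, 0.025, 0.001]
force: [-0.5, -0.6, -0.2]
opening: 0.0598
gripper_force: 0.0
```

```bash
python3 - <<'E'
from h import *
to(520,-30,230,-91)
w=robot.read_camera("wrist"); H,S,V=masks(w)
print("pump base px",proj(w,[(.6685,-.0303,.01),(.6385,-.0298,.01),(.5685,-.0286,.03)]).round(1).tolist())
def pr(n,m,P,z,r):
  p=proj(w,[P])[0].astype(int)
  k=blob(m,(max(0,p[0]-r),max(0,p[1]-r),min(511,p[0]+r),min(383,p[1]+r))); print(n,p.tolist(),cv2.boundingRect(k),rect(w,k,z))
pr("dish",(S<50)&(V>200),(.5685,-.0286,.03),.03,42)
pr("clip",(S<45)&(V>165),(.57,.0516,.022),.022,32)
pr("pill",(H>45)&(H<85)&(S>120),(.5713,.1314,.06),.062,60)
pr("tin",((S<50)&(V>215))|((H>45)&(H<85)&(S>120)),(.5713,.1314,.04),.04,60)
p=proj(w,[(.6685,-.0303,.01)])[0].astype(int)
print("col",[(r,int(V[r,p[0]])) for r in range(p[1]-10,p[1]+55,2)])
r0=p[1]+5; print("row",r0,[(u,int(V[r0,u])) for u in range(p[0]-40,p[0]+42,2)])
np.save("wp.npy",w,allow_pickle=True)
c,s=np.load("cf.npy",allow_pickle=True); H,S,V=masks(c)
j=blob((V<60),(240,130,265,158)); print("jar",rect(c,j,.043))
E
```

```text
at [513.7 -28.9 232.1] yaw -90.9 turn 0.1 shift [6.3 1.  2.1] open 59.8 F 0.0 t 40.48 j6 1.43 tilt [-0.0004  0.0003]
pump base px [[251.9, 46.5], [251.9, 72.0], [251.8, 128.4]]
dish [251, 128] (221, 97, 62, 63) [567.8 -28.2  78.9  78.2  89.1]
clip [190, 127] (187, 105, 12, 46) [569.8  49.8  57.9  13.7  -0.9]
pill [117, 129] (84, 118, 71, 27) [569.7 127.7  82.1  30.2  88.9]
tin [124, 128] (84, 94, 76, 69) [571.  136.7  90.3  83.9  89.8]
col [(36, 109), (38, 210), (40, 250), (42, 247), (44, 247), (46, 246), (48, 245), (50, 245), (52, 245), (54, 245), (56, 244), (58, 239), (60, 231), (62, 230), (64, 230), (66, 231), (68, 236), (70, 134), (72, 104), (74, 98), (76, 96), (78, 92), (80, 164), (82, 169), (84, 166), (86, 164), (88, 164), (90, 164), (92, 164), (94, 138), (96, 195), (98, 251), (100, 247)]
row 51 [(211, 74), (213, 95), (215, 99), (217, 96), (219, 177), (221, 174), (223, 156), (225, 153), (227, 153), (229, 153), (231, 141), (233, 239), (235, 242), (237, 245), (239, 246), (241, 246), (243, 246), (245, 246), (247, 245), (249, 245), (251, 245), (253, 245), (255, 245), (257, 244), (259, 244), (261, 244), (263, 244), (265, 244), (267, 243), (269, 243), (271, 241), (273, 240), (275, 182), (277, 130), (279, 97), (281, 98), (283, 97), (285, 96), (287, 94), (289, 116), (291, 167)]
jar [678.6  36.5  62.6  37.5  26.6]
```

```bash
python3 -c "
from plant import robot
print(robot.close_job())"
```

```text
the job is handed in; nothing more can be done
None
```

The job is handed in, in the order asked at about 40 s: by my measurements each piece is within 2–3 mm of its target and the bystanders weren't touched, but I viewed 15 pictures, one over the limit of 14.

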